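Slide the rolling board out over the shut spice box and hold it

ROBOT

A 7-joint arm with a two-finger parallel gripper is mounted at the origin on the work surface. World frame = base frame: x ahead of the robot, y to its left, z up, the work surface at z = 0. Lengths are in m, angles in rad, forces in N, time in s.
With the tool pointing down it reaches from about 0.425 to 0.925 m from the base axis. Payload 6.8 kg.
Tool frame: the origin (TCP) lies on the centre line of the jaws, within the pads' length; the fingertips stand 19 mm ahead of it and the grasp point (between the pads) is the TCP; z points along the fingers, y is the line along which they close (so a half turn about z gives the same grasp; the last joint's range is limited). The gripper opens to 85 mm and grips with 20 to 120 N. Pads are 22 mm wide; open, the fingers measure 114 mm over their backs; the gripper's body (76 mm by 85 mm) begins 54 mm behind the grasp point. The pads swing forward as they close: fully open they stand 13 mm farther back than shut.
Start: joints at [1.212, 0.477, 0.022, 1.555, -0.011, 1.109, -0.083], TCP at [0.168, -0.654, 0.25] pointing down, gripper open.
Joint ranges: [-2.96, 2.96], [-0.34, 2.1], [-1.41, 1.46], [0.24, 2.44], [-1.37, 4.51], [0.17, 1.92], [-2.96, 2.96]. Speed limits (rad/s): [2.39, 2.39, 3.14, 3.14, 3.14, 3.14, 3.14].

INTERFACE

Orientations are given as a rotation vector (axis times angle).
In Python, from bench import r gives the robot as it stands. The module is installed in compiled form; this text tells all that it offers.
- The arm moves only by the tool arm_command, never from a script. Its argument "rows" is a list of rows, each an object of numbers: "fingers": the opening, from -1 (shut) to 1 (fully open); "x", "y", "z": the shift along the tool's x, y, z in m; "ax", "ay", "az": the turn, a rotation vector about the tool's x, y, z in degrees. In form: [{"fingers": .., "x": .., "y": .., "z": .., "ax": .., "ay": .., "az": ..}, ...]. A call has 1 to 10 rows; each row shifts and turns the commanded pose from where the row before left it, along the tool's axes as they then stand; what a row does not reach is not made up. A row lasts 1/12 s, in which the tool goes at most 41.7 mm and 7.16 degrees, less where a joint would pass 70% of its speed; a pose out of reach is approached as far as the arm can. A call is refused whole if a number of a shift passes 0.0417 or a number of a turn 7.16, either way. A call with a gripper value outside its range is refused whole. The fingers move at their own pace and stop on an object; "grip_force" is the grip in N (left out, the last holds). Time passes only in rows, so rows that do not move let the fingers close. It gives the time, the measured TCP pose, the force, the opening and the grip force at its end, in the units of the state.
- r.get_obs(): the state, without advancing time (a new reading comes with each control period).
- r.grab_frame(name): name is "side" or "top"; returns a dict with "frame" (384x512x3 uint8, red, green, blue), "depth" (384x512 float32, m along the optical axis (not along the pixel's ray), 0 where there is no reading), "K" (3x3 intrinsics, pixels), "world_from_camera" (4x4, takes a point from camera to world coordinates). Camera axes: x right, y down, z forward; pixel columns grow to the right and rows downward; lengths in m; the calibration is good to about 2 mm. A picture is of the moment at which its call begins.
- r.hand_in(): hands the job in; it is judged then, once.
The state is a dict: "clock": time; "joints": joint angles; "qvel": joint speeds; "tau": joint torques, N m; "tcp_pos": TCP position; "orientation": TCP orientation; "contact_force": force on the tool from outside, world axes, zero at the start; "moment": the same for the moment, N m; "grip_width": finger opening in m; "gripper_force": force on a finger pad.
Only numpy, scipy, OpenCV 4.12 (cv2) and the standard library are available. Lean on these libraries where they do the work, as an engineer would, in place of code of your own. Each camera call takes 0.05 s, during which the arm holds its last target. There are 200 camera calls.

TASK

The open lid of the spice box stands in the way: shut it fully, then slide the round rolling board straight out along its step, over the box towards the tava, until the groove across the board lies right over the step's outer edge along its whole length. That far out the board tips if left alone, so keep hold of its handle and finish still holding the board level on the step; never let it tip or lift it off the step, and leave the rolling pin and the tumbler where they are.

Things in the scene. Friction and masses are not known exactly. Their poses are not given: they have to be found in the camera images.
- step: Fixed raised step of dark teak, 340 mm (its x) by 240 mm (its y), top face 100 mm above the worktop. Origin at the centre of its footprint on the worktop; its x axis points outward, the way the board is to be slid (towards the spice box and the hob with the tava).
- step_edge (a point): Middle of the step's outer upper edge (at x 170 mm, y 0, z 100 mm of the step). The edge runs along the step's y axis.
- board: Loose pale wooden rolling board lying flat on the step, 22 mm thick, about 0.4 to 0.75 kg: a disc of radius 100 mm with a straight paddle handle 34 mm wide and 22 mm thick that points inward (its -x) and ends 225 mm from the disc's centre. Origin at the centre of the disc's underside; x axis points away from the handle (outward), z up. Its centre of mass lies about 20 mm from the origin towards the handle. At the start it lies within about 0.12 rad of the step's direction.
- groove_left (a point): Point on the board's top, near the left (+y) end of the thin straight dark groove line across the disc: board x -50 mm, y 80 mm. The groove runs along the board's y axis on the handle's side of the disc centre.
- groove_right (a point): The same near the right end of the groove: board x -50 mm, y -80 mm.
- handle_grip (a point): Middle of the handle's width and thickness, at board x -165 mm, a good place to grip it from above across its 34 mm width (115 mm from the groove).
- spicebox: White plastic spice box fixed on the worktop just outside the step's outer edge, 110 mm (its x) by 150 mm (its y), 60 mm high without lid. Origin at the centre of its underside; its x axis points outward, roughly like the step's (within about 0.1 rad). Beyond it, 100 mm or more outward of its hinge line, stands a fixed gas hob (panel 55 mm high) bearing a tava (rim about 100 mm above the worktop, 125 mm or more from the hinge line; its handle points away).
- lid_hinge (a point): Middle of the lid's hinge line, on the box's outward upper rim (box x 55 mm, z 60 mm); the hinge runs along the box's y axis.
- lid_edge (a point): Middle of the lid's free edge on its outer face, 112 mm from the hinge. A 12 mm thumb tab stands out beyond it.
- lid (a joint): Angle of the box's flat lid (112 by 152 mm, 7 mm thick), rad: 0 = shut on the box, pi/2 = standing upright; stops at 1.85. Starts open between about 1.25 and 1.75. When it closes its free edge swings inward (towards the step) and down. The hinge is stiff by friction (about 0.06 N m): the lid stays where it is left and does not fall shut by itself. Shut, its top is 67 mm above the worktop, well below the board's underside.
- pin: Bystander: white nylon rolling pin, 300 mm long, 38 mm thick, lying on the worktop beside the step. Origin under its middle.
- tumbler: Bystander: steel tumbler, 68 mm wide, 85 mm high, upright on the worktop beside the spice box. Origin at the centre of its underside.
Not all that is in view belongs to the job. There is more than one size of the spicebox; the one meant has the size given above.

How it is judged:
On the way:
1. the spice box's lid is shut, with the board not yet slid out (value of joint lid below 0.07 rad and x of board in the frame of step below 0.16 m), for 0.2 s.
At the end, for the whole second after the job is handed in: Lid shut (under 0.07 rad); both groove points within 10 mm of the line of the step's outer edge; board level within 0.06 rad, at rest, its underside within 8 mm of the step's top; the fingers still touch it with more than 0.5 N; it does not rest on the box (value of joint lid below 0.07 rad and x of groove_left in the frame of step between 0.16 and 0.18 m and x of groove_right in the frame of step between 0.16 and 0.18 m and angle between board's own z axis and vertical below 0.06 rad and height (world z) of board between 0.092 and 0.108 m and linear speed of board below 0.02 m/s and contact force between the fingers and board above 0.5 N and contact force between board and spicebox below 0.1 N); the arm keeps its last pose, push and grip.
It fails at once if the board tips by more than 0.15 rad (angle between board's own z axis and vertical above 0.15 rad).
It fails at once if the board is lifted more than 30 mm off the step (height (world z) of board above 0.13 m).
It fails at once if the pin is moved by more than 30 mm (distance of pin from where it was at the start of the episode above 0.03 m).
It fails at once if the tumbler is moved by more than 20 mm (distance of tumbler from where it was at the start of the episode above 0.02 m).
It also fails if it takes over 51 s, if anything falls off the work surface, if the arm or the gripper's body presses on something with over 40 N, if the wrist force passes 120 N, or if a joint passes its speed limit or range.

## Working session

There is one attempt and no reset: what is moved stays moved. The work goes in short steps, Python scripts to look and compute and a tool call to move; the robot and the scene stay as the last step left them, time stands still between calls to the robot, and variables do not carry over. Pictures are saved under pics/ and viewed, at most 10 in all, crops included, and the job is handed in when it is done.

Besides the shell and the picture viewer there is one more tool, called after ">>>" as a command line: name --argument value ..., lists and objects as JSON in quotes. arm_command: Moves the arm, as the interface text tells. Its arguments: {"type":"object","properties":{"rows":{"type":"array"},"grip_force":{"type":"number"}},"required":["rows"]}

```bash
mkdir -p pics
cat > h.py <<'E'
import numpy as np, cv2
from bench import r
def grab(n):
    f=r.grab_frame(n); np.savez(f'{n}.npz',**f); return f
def cloud(f):
    d=f['depth'];K=f['K'];T=f['world_from_camera']
    v,u=np.mgrid[:d.shape[0],:d.shape[1]]
    p=np.stack([(u-K[0,2])/K[0,0]*d,(v-K[1,2])/K[1,1]*d,d,np.ones_like(d)],-1)@T.T
    return p[...,:3]
E
python3 - <<'E'
from h import *
fs=[grab('top'),grab('side')]
for n,f in zip(('top','side'),fs):
    cv2.imwrite(f'pics/{n}0.png',f['frame'][...,::-1]); print(f['world_from_camera'].round(3).tolist())
o=r.get_obs(); print(o)
E
```

```text
[[0.008, -0.981, 0.192, 0.183], [-1.0, -0.007, 0.009, 0.026], [-0.007, -0.192, -0.981, 1.641], [0.0, 0.0, 0.0, 1.0]]
[[-0.998, -0.023, 0.061, 0.414], [-0.061, 0.633, -0.772, 0.964], [-0.021, -0.774, -0.633, 0.86], [0.0, 0.0, 0.0, 1.0]]
{'clock': 0.1, 'joints': array([ 1.21188595,  0.47773223,  0.02234893,  1.5563424 , -0.01148066,
        1.10933622, -0.08310945]), 'qvel': array([ 7.45777724e-04, -1.45175615e-03, -1.89197186e-03, -2.87335289e-03,
       -7.44970918e-04,  2.36115381e-04,  1.05995660e-05]), 'tau': array([ 5.56302024e-03, -5.97760141e+01,  1.61398083e+00, -2.81952435e+01,
        1.28103080e-02,  5.01927134e-03,  1.67285475e-05]), 'tcp_pos': array([ 0.16738311, -0.65339113,  0.24941744]), 'orientation': array([-3.11527964e+00, -3.92754881e-01,  5.54569922e-04]), 'contact_force': array([ 0.476571  , -0.11150463,  0.58852041]), 'moment': array([ 0.02019811, -0.02541499,  0.02516939]), 'gripper_force': 0.0, 'grip_width': 0.08560902015532708}
```

View pics/top0.png

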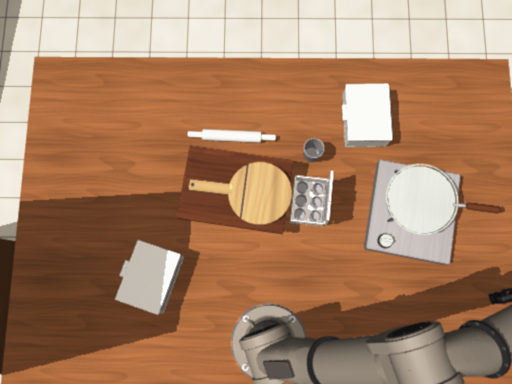

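View pics/side0.png

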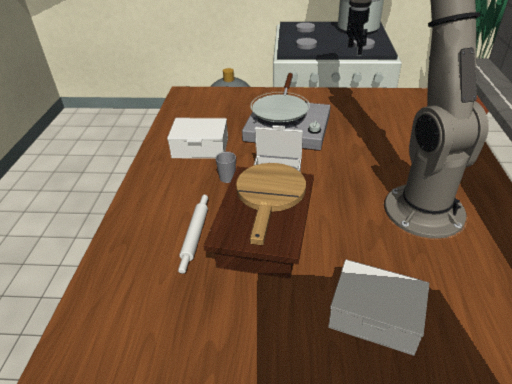

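The top view shows the step at (240,190), with the board's disc at (260,193) and its handle at (210,187). There are three boxes: an open one at (312,200) with its lid upright at (331,197), and closed ones at (368,115) and (150,277). The open one sits against the step's outer edge, and it's the only one with an open lid, so it fits the description. I'll confirm that with its size and one enlarged crop.

Run:
```python
from h import *
f=dict(np.load('top.npz')); s=dict(np.load('side.npz'))
P=cloud(f);S=cloud(s)
c=cv2.resize(f['frame'][130:260,170:350],None,fx=4.4,fy=4.4,interpolation=cv2.INTER_CUBIC)
cv2.imwrite('pics/crop0.png',c[...,::-1])
def rect(mask,Q,name):
    mask=mask.astype(np.uint8); n,l,st,_=cv2.connectedComponentsWithStats(mask)
    if n<2: print(name,'none');return
    i=1+np.argmax(st[1:,4]); p=Q[l==i]
    rr=cv2.minAreaRect((p[:,:2]*1000).astype(np.float32)); print(name,st[i].tolist(),np.round(rr[0],1),np.round(rr[1],1),round(rr[2],2),'z',np.percentile(p[:,2],[5,50,95]).round(4)); return p
u=np.arange(512)[None,:];v=np.arange(384)[:,None]
reg=lambda a,b,c,d:(u>a)&(u<b)&(v>c)&(v<d)
hs=cv2.cvtColor(f['frame'],cv2.COLOR_RGB2HSV)
z=P[...,2]
rect((z>.085)&(z<.112)&reg(170,310,140,240),P,'step top')
b=rect((z>.113)&(z<.135)&reg(170,310,140,240),P,'board top')
rect((z>.03)&(z<.072)&(hs[...,1]<60)&reg(288,345,160,240),P,'box rim')
for nm,R in (('B2',reg(335,400,75,155)),('B3',reg(110,190,230,320))): rect((z>.03)&(hs[...,1]<60)&R,P,nm)
L=rect((z>.075)&(hs[...,1]<60)&reg(300,345,160,240),P,'lid top')
rect((z>.03)&(hs[...,1]<60)&reg(300,330,130,165),P,'tumbler')
zs=S[...,2]; hh=cv2.cvtColor(s['frame'],cv2.COLOR_RGB2HSV)
L=rect((zs>.075)&(hh[...,1]<60)&reg(250,306,120,185),S,'lid side')
c0=L.mean(0); U,D,V=np.linalg.svd(L-c0,full_matrices=False); print(c0.round(4),V.round(4), D)
print('lid zmax',L[L[:,2].argsort()[-8:]].round(4).tolist())
for n in ('pan','x'): pass
rect((z>.03)&(z<.2)&reg(360,480,150,270),P,'hob')
rect((z>.02)&(z<.05)&reg(180,285,125,145),P,'pin')
```

```text
step top [177, 145, 116, 89, 4379] [480.9 108.8] [341.1 241.7] 81.81 z [0.0944 0.1004 0.1061]
board top [189, 162, 103, 63, 3534] [490.7  78.9] [309.8 198.7] 60.6 z [0.1168 0.1224 0.1279]
box rim [290, 176, 39, 50, 436] [ 453.6 -132.1] [110.  151.3] 83.95 z [0.0318 0.0541 0.067 ]
B2 [342, 84, 51, 62, 2816] [ 499.  -221.8] [208.3 775.2] 66.89 z [0.0576 0.086  0.0925]
B3 [115, 240, 68, 75, 3163] [161.9 257.2] [425.1 194.7] 71.62 z [0.0792 0.0856 0.0915]
lid top [325, 171, 8, 53, 189] [ 448.2 -182.6] [  9.5 152.7] 85.04 z [0.0894 0.1697 0.1844]
tumbler [304, 139, 20, 22, 216] [ 620.2 -145.3] [63.7 65.6] 45.11 z [0.0337 0.0659 0.0879]
lid side [255, 126, 48, 30, 1203] [394.5 378.5] [ 149.9 1162.2] 5.42 z [0.0803 0.1295 0.1729]
[ 0.4465 -0.1747  0.1316] [[ 0.0546 -0.8098 -0.5842]
 [ 0.994  -0.0116  0.1089]
 [ 0.095   0.5866 -0.8043]] [3.10284084 1.48919246 0.82140724]
lid zmax [[0.4425, -0.1697, 0.185], [0.4458, -0.1755, 0.1852], [0.4615, -0.1739, 0.1859], [0.4143, 0.9641, 0.8601], [0.4143, 0.9641, 0.8601], [0.4143, 0.9641, 0.8601], [0.4143, 0.9641, 0.8601], [0.4143, 0.9641, 0.8601]]
hob [365, 160, 115, 105, 7898] [ 416.8 -492.3] [318.6 302.2] 79.42 z [0.0498 0.0828 0.0976]
pin [188, 129, 88, 13, 758] [678.8 127.9] [298.4  38.5] 87.89 z [0.0226 0.0331 0.0419]
```

View pics/crop0.png

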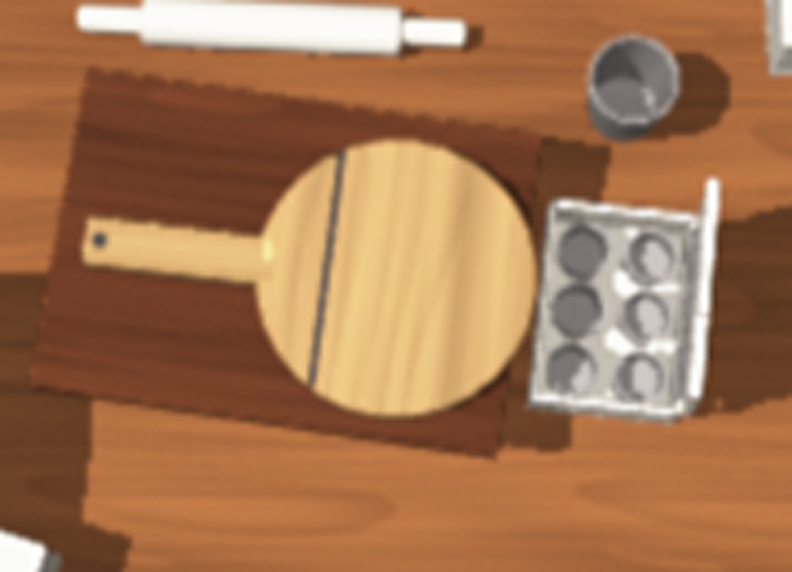

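The crop confirms it. The open box at crop (620,310) measures 110 x 151 mm, stands against the step's outer edge and has an upright lid at (705,295). The tumbler is at (632,85) and the groove runs from (340,155) to (312,385). Next I'll measure the board, edge and lid precisely.

```bash
cat >> h.py <<'E'
def ray(f,uv,z):
    K=f['K'];T=f['world_from_camera'];uv=np.atleast_2d(uv).astype(float)
    d=np.c_[(uv[:,0]-K[0,2])/K[0,0],(uv[:,1]-K[1,2])/K[1,1],np.ones(len(uv))]@T[:3,:3].T
    o=T[:3,3]; return o+d*((z-o[2])/d[:,2])[:,None]
def fitline(p):
    vx,vy,x,y=cv2.fitLine(p[:,:2].astype(np.float32),cv2.DIST_HUBER,0,1e-4,1e-4).ravel(); return np.array([x,y]),np.array([vx,vy])
def board(f,box):
    """groove line + disc/handle from colour, rays onto the top plane z=.122"""
    a,b,c,d=box; hs=cv2.cvtColor(f['frame'],cv2.COLOR_RGB2HSV)
    m=np.zeros(hs.shape[:2],np.uint8)
    m[c:d,a:b]=((hs[c:d,a:b,2]>130)&(hs[c:d,a:b,1]>70)).astype(np.uint8)
    z=cloud(f)[...,2]; m&=((z>.108)&(z<.14)).astype(np.uint8)
    n,l,st,_=cv2.connectedComponentsWithStats(m); big=(l==1+np.argmax(st[1:,4])).astype(np.uint8)
    g=((hs[...,2]<110)&(z>.108)&(z<.14)).astype(np.uint8)
    g[:c]=0;g[d:]=0;g[:,:a]=0;g[:,b:]=0
    g&=cv2.erode(cv2.morphologyEx(m,cv2.MORPH_CLOSE,np.ones((7,7),np.uint8)),np.ones((3,3),np.uint8))
    return m,g
E
python3 - <<'E'
from h import *
f=dict(np.load('top.npz')); s=dict(np.load('side.npz'))
for n,F,bx in (('top',f,(180,300,150,235)),('side',s,(235,312,160,250))):
    m,g=board(F,bx)
    vv,uu=np.nonzero(g); p=ray(F,np.c_[uu,vv],.122); c,d=fitline(p); 
    keep=abs((p[:,:2]-c)@[-d[1],d[0]])<.006; c,d=fitline(p[keep]); d*=np.sign(d[0])
    t=(p[keep][:,:2]-c)@d
    cl=cv2.morphologyEx(m,cv2.MORPH_CLOSE,np.ones((7,7),np.uint8))
    k=max(cv2.findContours(cl,cv2.RETR_EXTERNAL,cv2.CHAIN_APPROX_NONE)[0],key=cv2.contourArea)[:,0]
    q=ray(F,k,.122)[:,:2]; rr=cv2.minEnclosingCircle((q[(q-c)@[-d[1],d[0]]*np.sign(1)<0]).astype(np.float32)) # outward half
    tip=q[np.argmax((q-c)@[-d[1],d[0]])]
    print(n,len(uu),'groove c',c.round(4),'ang',np.degrees(np.arctan2(d[1],d[0])).round(2),'t',t.min().round(3),t.max().round(3),'disc',np.round(rr,4) if 0 else rr,'handle tip',tip.round(4), 'contour y',q[:,1].min(),q[:,1].max())
# step outer edge & sides (dark teak) from top view depth discontinuity
P=cloud(f); z=P[...,2]; L=[]
for v in list(range(155,176))+list(range(212,232)):
    row=np.nonzero((z[v,270:310]>.09)&(z[v,270:310]<.112))[0]
    if len(row)>3: L.append((270+row.max()+.5,v))
L=ray(f,L,.1); c,d=fitline(L); k=abs((L[:,:2]-c)@[-d[1],d[0]])<.006; c,d=fitline(L[k]); print('edge',c,d,np.degrees(np.arctan2(d[1],d[0])),k.sum(),len(k))
# inner edge
L=[]
for v in range(155,210):
    row=np.nonzero((z[v,165:200]>.09)&(z[v,165:200]<.112))[0]
    if len(row)>3: L.append((165+row.min()-.5,v))
L=ray(f,L,.1); c,d=fitline(L); k=abs((L[:,:2]-c)@[-d[1],d[0]])<.006; c,d=fitline(L[k]);print('inner',c,d,np.degrees(np.arctan2(d[1],d[0])),k.sum(),len(k))
S=cloud(s); hh=cv2.cvtColor(s['frame'],cv2.COLOR_RGB2HSV)
m=(S[...,2]>.085)&(S[...,2]<.2)&(hh[...,1]<60)&(S[...,1]<-.13)&(S[...,1]>-.24)&(S[...,0]>.36)&(S[...,0]<.54)
L=S[m]; n=np.array([-.105,-.9945]); a=L[:,:2]@n; 
for lo in np.arange(.085,.19,.015):
    k=(L[:,2]>=lo)&(L[:,2]<lo+.015); print(round(lo,3),k.sum(),np.median(a[k]).round(4) if k.any() else '')
print('hinge outward coord',np.array([.4478,-.1868])@n)
h=(z>.03)&(P[...,1]<-.2)&(P[...,1]>-.5)&(P[...,0]>.3)&(P[...,0]<.55); print('hob near y',P[h][:,1].max())
E
```

```text
top 1 groove c [0.4894 0.2431] ang -72.65 t 0.0 0.0 disc ((0.4681044816970825, 0.09192498028278351), 0.16158932447433472) handle tip [0.5055 0.2468] contour y -0.06868089337272007 0.252516138578461
side 97 groove c [0.4851 0.0793] ang -6.68 t -0.095 0.063 disc ((0.462410032749176, 0.0331757627427578), 0.09923487156629562) handle tip [0.483  0.2704] contour y -0.0635553165312428 0.2703976680390694
edge [ 0.47384736 -0.06219241] [ 0.99029034 -0.13901448] -7.9908223 31 33
inner [0.5004898 0.2769135] [ 0.9897675  -0.14268976] -8.203521 55 55
0.085 162 0.1337
0.1 170 0.1329
0.115 168 0.1316
0.13 174 0.1307
0.145 176 0.1299
0.16 206 0.1292
0.175 35 0.1295
hinge outward coord 0.1387536
hob near y -0.3116597778112594
```

```bash
cat >> h.py <<'E'
def groove(F,box):
    a,b,c,d=box; gr=cv2.cvtColor(F['frame'],cv2.COLOR_RGB2GRAY)
    bh=cv2.morphologyEx(gr,cv2.MORPH_BLACKHAT,np.ones((7,7),np.uint8)).astype(float)
    z=cloud(F)[...,2]; hs=cv2.cvtColor(F['frame'],cv2.COLOR_RGB2HSV)
    pale=cv2.morphologyEx(((hs[...,2]>130)&(z>.108)&(z<.14)).astype(np.uint8),cv2.MORPH_CLOSE,np.ones((7,7),np.uint8))
    ok=cv2.erode(pale,np.ones((7,7),np.uint8))>0; w=np.zeros_like(ok); w[c:d,a:b]=1
    v,u=np.nonzero(ok&w&(bh>25)); p=ray(F,np.c_[u,v],.122)[:,:2]
    for _ in range(4):
        c0,dd=fitline(p); p=p[abs((p-c0)@[-dd[1],dd[0]])<.006]
    dd*=np.sign(dd[0]); t=(p-c0)@dd
    return c0,np.degrees(np.arctan2(dd[1],dd[0])),len(p),t.min(),t.max()
def report(F,box):
    c,a,n,t0,t1=groove(F,box); N=np.array([.1417,.9899]); e=(c@N-.0055)*1000
    print('groove c',c.round(4),'ang',round(a,2),'n',n,'t',t0.round(3),t1.round(3),'mm inward of edge',e.round(1)); return c,a
E
python3 - <<'E'
from h import *
f=dict(np.load('top.npz')); s=dict(np.load('side.npz'))
report(f,(225,270,150,235)); report(s,(235,312,175,215))
P=cloud(f); hs=cv2.cvtColor(f['frame'],cv2.COLOR_RGB2HSV); z=P[...,2]
for n,F in (('top',f),('side',s)):
    hs=cv2.cvtColor(F['frame'],cv2.COLOR_RGB2HSV); z=cloud(F)[...,2]
    v,u=np.nonzero((hs[...,2]>130)&(z>.11)&(z<.14)); p=ray(F,np.c_[u,v],.122)[:,:2]
    p=p[(p[:,1]>.15)&(p[:,1]<.25)&(abs(p[:,0]-.5)<.06)]; c,d=fitline(p); print(n,'handle',c,np.degrees(np.arctan2(*d[::-1])),len(p), p[:,0].min(),p[:,0].max())
    p=ray(F,np.c_[u,v],.122)[:,:2]; p=p[(p[:,1]<.08)&(p[:,1]>-.08)&(abs(p[:,0]-.48)<.12)]; print('disc outer',p[:,1].min(), p[:,0].min(),p[:,0].max())
E
```

```text
groove c [0.4673 0.0799] ang -6.7 n 116 t -0.069 0.072 mm inward of edge 139.8
groove c [0.4666 0.0812] ang -6.7 n 106 t -0.071 0.074 mm inward of edge 141.0
top handle [0.48255408 0.1996741 ] 82.52628 348 0.4611263458954604 0.5054989207263966
disc outer -0.06868089337272007 0.3643357358877604 0.5622777005191266
side handle [0.48156765 0.19941713] 83.25654 326 0.46158151541603765 0.5022684649629177
disc outer -0.06365249157624464 0.364843974529371 0.5611664163398347
```

>>> arm_command --rows '[{"fingers": -1,"z": -0.02,"az": -7},{"fingers": -1,"az": -7},{"fingers": -1,"az": -7},{"fingers": -1,"az": -7},{"fingers": -1,"az": -7},{"fingers": -1,"az": -7},{"fingers": -1,"az": -7},{"fingers": -1,"az": -7},{"fingers": -1,"az": -7},{"fingers": -1,"az": -5}]' --grip_force 40

```text
validation failed for argument at $.ro...
```

>>> arm_command --rows '[{"fingers": -1,"x": 0,"y": 0,"z": -0.02,"ax": 0,"ay": 0,"az": -7},{"fingers": -1,"x": 0,"y": 0,"z": 0,"ax": 0,"ay": 0,"az": -7},{"fingers": -1,"x": 0,"y": 0,"z": 0,"ax": 0,"ay": 0,"az": -7},{"fingers": -1,"x": 0,"y": 0,"z": 0,"ax": 0,"ay": 0,"az": -7},{"fingers": -1,"x": 0,"y": 0,"z": 0,"ax": 0,"ay": 0,"az": -7},{"fingers": -1,"x": 0,"y": 0,"z": 0,"ax": 0,"ay": 0,"az": -7},{"fingers": -1,"x": 0,"y": 0,"z": 0,"ax": 0,"ay": 0,"az": -7},{"fingers": -1,"x": 0,"y": 0,"z": 0,"ax": 0,"ay": 0,"az": -7},{"fingers": -1,"x": 0,"y": 0,"z": 0,"ax": 0,"ay": 0,"az": -7},{"fingers": -1,"x": 0,"y": 0,"z": 0,"ax": 0,"ay": 0,"az": -5}]' --grip_force 40

```text
clock: 0.93
tcp_pos: [0.1673, -0.6536, 0.2697]
orientation: [-2.357, -2.075, -0.001]
contact_force: [0.3, 0.9, 0.5]
grip_width: 0.0005
gripper_force: 0.0
```

>>> arm_command --rows '[{"fingers": -1,"x": 0.035,"y": 0.018,"z": 0,"ax": 0,"ay": 0,"az": 0},{"fingers": -1,"x": 0.035,"y": 0.018,"z": 0,"ax": 0,"ay": 0,"az": 0},{"fingers": -1,"x": 0.035,"y": 0.018,"z": 0,"ax": 0,"ay": 0,"az": 0},{"fingers": -1,"x": 0.035,"y": 0.018,"z": 0,"ax": 0,"ay": 0,"az": 0},{"fingers": -1,"x": 0.035,"y": 0.018,"z": 0,"ax": 0,"ay": 0,"az": 0},{"fingers": -1,"x": 0.035,"y": 0.018,"z": 0,"ax": 0,"ay": 0,"az": 0},{"fingers": -1,"x": 0.035,"y": 0.018,"z": 0,"ax": 0,"ay": 0,"az": 0},{"fingers": -1,"x": 0.035,"y": 0.018,"z": 0,"ax": 0,"ay": 0,"az": 0},{"fingers": -1,"x": 0.035,"y": 0.018,"z": 0,"ax": 0,"ay": 0,"az": 0},{"fingers": -1,"x": 0.035,"y": 0.018,"z": 0,"ax": 0,"ay": 0,"az": 0}]'

```text
clock: 1.77
tcp_pos: [0.3929, -0.3291, 0.2702]
orientation: [-2.364, -2.068, 0.001]
contact_force: [1.0, -0.6, -0.2]
grip_width: 0.0002
gripper_force: 0.0
```

>>> arm_command --rows '[{"fingers": -1,"x": 0.03,"y": 0.015,"z": 0,"ax": 0,"ay": 0,"az": 0},{"fingers": -1,"x": 0.03,"y": 0.015,"z": 0,"ax": 0,"ay": 0,"az": 0},{"fingers": -1,"x": 0.02,"y": 0.01,"z": 0,"ax": 0,"ay": 0,"az": 0},{"fingers": -1,"x": 0,"y": 0,"z": 0,"ax": 0,"ay": 0,"az": 0}]'

```text
clock: 2.1
tcp_pos: [0.4456, -0.2515, 0.2704]
orientation: [-2.355, -2.078, -0.004]
contact_force: [1.0, -0.0, 1.0]
grip_width: -0.0004
gripper_force: 0.0
```

>>> arm_command --rows '[{"fingers": -1,"x": 0,"y": 0,"z": 0.04,"ax": 0,"ay": 0,"az": 0},{"fingers": -1,"x": 0,"y": 0,"z": 0.04,"ax": 0,"ay": 0,"az": 0},{"fingers": -1,"x": 0,"y": 0,"z": 0.025,"ax": 0,"ay": 0,"az": 0},{"fingers": -1,"x": 0.022,"y": 0,"z": 0,"ax": 0,"ay": 0,"az": 0},{"fingers": -1,"x": 0.024,"y": 0,"z": 0,"ax": 0,"ay": 0,"az": 0},{"fingers": -1,"x": 0.011,"y": 0,"z": 0.001,"ax": 0,"ay": 0,"az": 0},{"fingers": -1,"x": 0.011,"y": 0,"z": 0.001,"ax": 0,"ay": 0,"az": 0},{"fingers": -1,"x": 0.011,"y": 0,"z": 0.003,"ax": 0,"ay": 0,"az": 0},{"fingers": -1,"x": 0.011,"y": 0,"z": 0.004,"ax": 0,"ay": 0,"az": 0},{"fingers": -1,"x": 0,"y": 0,"z": 0,"ax": 0,"ay": 0,"az": 0}]'

```text
clock: 2.93
tcp_pos: [0.4547, -0.1664, 0.1562]
orientation: [-2.362, -2.071, -0.0]
contact_force: [0.6, -0.2, -0.2]
grip_width: -0.0001
gripper_force: 0.0
```

>>> arm_command --rows '[{"fingers": -1,"x": 0.01,"y": 0,"z": 0.006,"ax": 0,"ay": 0,"az": 0},{"fingers": -1,"x": 0.009,"y": 0,"z": 0.006,"ax": 0,"ay": 0,"az": 0},{"fingers": -1,"x": 0.008,"y": 0,"z": 0.008,"ax": 0,"ay": 0,"az": 0},{"fingers": -1,"x": 0.007,"y": 0,"z": 0.008,"ax": 0,"ay": 0,"az": 0},{"fingers": -1,"x": 0,"y": 0,"z": 0,"ax": 0,"ay": 0,"az": 0}]'

```text
clock: 3.35
tcp_pos: [0.4587, -0.1337, 0.1276]
orientation: [-2.363, -2.069, 0.001]
contact_force: [-0.0, -0.1, -0.1]
grip_width: -0.0001
gripper_force: 0.0
```

Run:
```python
from h import *
f=grab('top'); s=grab('side')
print(r.get_obs()['tcp_pos'],r.get_obs()['contact_force'])
a=cv2.resize(f['frame'][140:260,240:360],(400,400)); b=cv2.resize(s['frame'][110:230,210:330],(400,400))
cv2.imwrite('pics/lid1.png',np.hstack([a,b])[...,::-1])
```

```text
[ 0.45910658 -0.13493972  0.12848449] [ 0.71900301 -0.30260843 -0.0878735 ]
```

View pics/lid1.png

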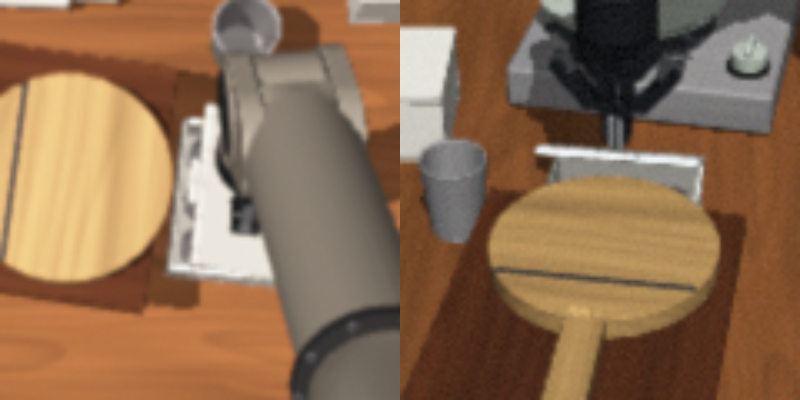

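The lid follows the fingers and is now about 30° open. Its free edge, at left-panel column 205, stays clear of the disc at column 172. I'll finish closing it.

>>> arm_command --rows '[{"fingers": -1,"x": 0.006,"y": 0,"z": 0.01,"ax": 0,"ay": 0,"az": 0},{"fingers": -1,"x": 0.004,"y": 0,"z": 0.01,"ax": 0,"ay": 0,"az": 0},{"fingers": -1,"x": 0.003,"y": 0,"z": 0.01,"ax": 0,"ay": 0,"az": 0},{"fingers": -1,"x": 0.002,"y": 0,"z": 0.008,"ax": 0,"ay": 0,"az": 0},{"fingers": -1,"x": 0,"y": 0,"z": 0.004,"ax": 0,"ay": 0,"az": 0},{"fingers": -1,"x": 0,"y": 0,"z": 0,"ax": 0,"ay": 0,"az": 0}]'

```text
clock: 3.95
tcp_pos: [0.4607, -0.1188, 0.0861]
orientation: [-2.363, -2.068, 0.002]
contact_force: [0.2, 1.0, 1.5]
grip_width: -0.0001
gripper_force: 0.7
```

>>> arm_command --rows '[{"fingers": -1,"x": 0,"y": 0,"z": 0.002,"ax": 0,"ay": 0,"az": 0},{"fingers": -1,"x": 0,"y": 0,"z": 0,"ax": 0,"ay": 0,"az": 0},{"fingers": -1,"x": 0,"y": 0,"z": 0,"ax": 0,"ay": 0,"az": 0}]'

```text
clock: 4.2
tcp_pos: [0.4609, -0.1189, 0.0857]
orientation: [-2.364, -2.069, 0.002]
contact_force: [-8.4, 2.1, 23.4]
grip_width: 0.0001
gripper_force: 12.3
```

>>> arm_command --rows '[{"fingers": -1,"x": 0,"y": 0,"z": -0.035,"ax": 0,"ay": 0,"az": 0},{"fingers": -1,"x": 0,"y": 0,"z": -0.04,"ax": 0,"ay": 0,"az": 0},{"fingers": -1,"x": 0,"y": 0,"z": -0.04,"ax": 0,"ay": 0,"az": 0},{"fingers": 0,"x": 0.035,"y": -0.0025,"z": 0,"ax": 0,"ay": 0,"az": -0.9},{"fingers": 0.5,"x": 0.035,"y": -0.0025,"z": 0,"ax": 0,"ay": 0,"az": 0},{"fingers": 0.5,"x": 0.035,"y": -0.0025,"z": 0,"ax": 0,"ay": 0,"az": 0},{"fingers": 0.5,"x": 0.035,"y": -0.0025,"z": 0,"ax": 0,"ay": 0,"az": 0},{"fingers": 0.5,"x": 0.035,"y": -0.0025,"z": 0,"ax": 0,"ay": 0,"az": 0},{"fingers": 0.5,"x": 0.035,"y": -0.0025,"z": 0,"ax": 0,"ay": 0,"az": 0},{"fingers": 0.5,"x": 0.035,"y": -0.0025,"z": 0,"ax": 0,"ay": 0,"az": 0}]'

```text
clock: 5.03
tcp_pos: [0.4728, 0.1274, 0.1991]
orientation: [2.348, 2.086, -0.001]
contact_force: [1.5, -0.5, -0.2]
grip_width: 0.0639
gripper_force: 0.0
```

>>> arm_command --rows '[{"fingers": 0.6,"x": 0.035,"y": -0.0025,"z": 0,"ax": 0,"ay": 0,"az": 0},{"fingers": 0.6,"x": 0.033,"y": -0.001,"z": 0,"ax": 0,"ay": 0,"az": 0},{"fingers": 0.6,"x": 0,"y": 0,"z": 0,"ax": 0,"ay": 0,"az": 0}]'

```text
clock: 5.28
tcp_pos: [0.4769, 0.2017, 0.1999]
orientation: [-2.337, -2.095, -0.007]
contact_force: [0.7, 0.4, -0.1]
grip_width: 0.0687
gripper_force: 0.0
```

Run:
```python
from h import *
f=grab('top'); s=grab('side'); o=r.get_obs(); print(o['tcp_pos'],o['joints'].round(3),o['orientation'],o['grip_width'])
P=cloud(f); hs=cv2.cvtColor(f['frame'],cv2.COLOR_RGB2HSV)
m=(hs[...,1]<60)&(abs(P[...,0]-.45)<.09)&(P[...,1]<-.07)&(P[...,1]>-.2)&(P[...,2]>.03)
L=P[m];n=np.array([-.105,-.9945]);A=np.c_[L[:,:2]@n,np.ones(len(L))]
print('lid z med',np.median(L[:,2]),'slope',np.linalg.lstsq(A,L[:,2],rcond=None)[0],len(L))
a=cv2.resize(f['frame'][140:260,180:340],(533,400)); b=cv2.resize(s['frame'][140:260,210:290],(267,400))
cv2.imwrite('pics/grip1.png',np.hstack([a,b])[...,::-1])
report(s,(235,312,175,215))
```

```text
[0.47714758 0.19533861 0.19893319] [ 0.046  0.35  -0.669  1.95   0.268  0.931 -0.87 ] [-2.34425211e+00 -2.09045553e+00  7.43150509e-04] 0.06829821008793414
lid z med 0.06738385453735773 slope [-0.00373791  0.06737257] 1681
groove c [0.3951 0.0882] ang 11.0 n 12 t -0.007 0.007 mm inward of edge 137.8
```

View pics/grip1.png

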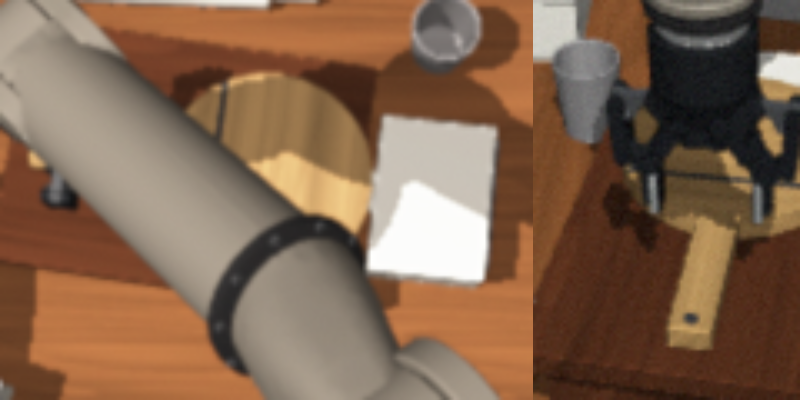

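>>> arm_command --rows '[{"fingers": 0.6,"x": -0.001,"y": 0.005,"z": 0.02,"ax": 0,"ay": 0,"az": 0},{"fingers": 0.6,"x": 0,"y": 0,"z": 0.02,"ax": 0,"ay": 0,"az": 0},{"fingers": 0.6,"x": 0,"y": 0,"z": 0.02,"ax": 0,"ay": 0,"az": 0},{"fingers": 0.6,"x": 0,"y": 0,"z": 0.014,"ax": 0,"ay": 0,"az": 0},{"fingers": 0.6,"x": 0,"y": 0,"z": 0,"ax": 0,"ay": 0,"az": 0}]'

```text
clock: 5.8
tcp_pos: [0.4808, 0.1893, 0.1223]
orientation: [-2.35, -2.084, 0.01]
contact_force: [0.2, -0.2, -0.3]
grip_width: 0.0686
gripper_force: 0.0
```

>>> arm_command --rows '[{"fingers": 0.2,"x": 0,"y": 0,"z": -0.001,"ax": 0,"ay": 0,"az": 0},{"fingers": -0.5,"x": 0,"y": 0,"z": 0,"ax": 0,"ay": 0,"az": 0},{"fingers": -1,"x": 0,"y": 0,"z": 0,"ax": 0,"ay": 0,"az": 0},{"fingers": -1,"x": 0,"y": 0,"z": 0,"ax": 0,"ay": 0,"az": 0},{"fingers": -1,"x": 0,"y": 0,"z": 0,"ax": 0,"ay": 0,"az": 0},{"fingers": -1,"x": 0,"y": 0,"z": 0,"ax": 0,"ay": 0,"az": 0}]' --grip_force 60

```text
clock: 6.3
tcp_pos: [0.4833, 0.1924, 0.1278]
orientation: [2.348, 2.085, 0.003]
contact_force: [-1.0, -2.0, 7.0]
grip_width: 0.0324
gripper_force: 60.6
```

Run:
```python
from h import *
o=r.get_obs(); print({k:np.round(v,4) for k,v in o.items() if k!='tau'})
s=grab('side'); print(groove(s,(260,312,175,215))); z=cloud(s)
f=grab('top'); report(f,(225,270,150,190))
```

```text
{'clock': np.float64(6.3), 'joints': array([ 2.0000e-04,  4.5370e-01, -6.1790e-01,  2.0003e+00,  3.6540e-01,
        7.9520e-01, -9.4770e-01]), 'qvel': array([ 0.0006, -0.    , -0.0003, -0.0017,  0.    , -0.001 ,  0.0003]), 'tcp_pos': array([0.4833, 0.1924, 0.1278]), 'orientation': array([2.3476, 2.0853, 0.0027]), 'contact_force': array([-1.0426, -1.996 ,  7.0311]), 'moment': array([-0.3571,  0.2452, -0.0479]), 'gripper_force': np.float64(60.6464), 'grip_width': np.float64(0.0324)}
(array([0.40007082, 0.08750559], dtype=float32), np.float32(10.020537), 13, np.float64(-0.009489694833515649), np.float64(0.007582647671987744))Traceback (most recent call last):
  File "<stdin>", line 4, in <module>
  File "h.py", line 39, in report
    c,a,n,t0,t1=groove(F,box); N=np.array([.1417,.9899]); e=(c@N-.0055)*1000
                ~~~~~~^^^^^^^
  File "h.py", line 35, in groove
    c0,dd=fitline(p); p=p[abs((p-c0)@[-dd[1],dd[0]])<.006]
          ~~~~~~~^^^
  File "h.py", line 15, in fitline
    vx,vy,x,y=cv2.fitLine(p[:,:2].astype(np.float32),cv2.DIST_HUBER,0,1e-4,1e-4).ravel(); return np.array([x,y]),np.array([vx,vy])
              ~~~~~~~~~~~^^^^^^^^^^^^^^^^^^^^^^^^^^^^^^^^^^^^^^^^^^^^^^^^^^^^^^^
cv2.error: OpenCV(4.12.0) /io/opencv/modules/imgproc/src/linefit.cpp:50: error: (-215:Assertion failed) count > 0 in function 'fitLine2D_wods'
```

>>> arm_command --rows '[{"fingers": -1,"x": -0.004,"y": 0,"z": 0,"ax": 0,"ay": 0,"az": 0.5},{"fingers": -1,"x": -0.008,"y": 0,"z": 0,"ax": 0,"ay": 0,"az": 0.5},{"fingers": -1,"x": -0.008,"y": 0,"z": 0,"ax": 0,"ay": 0,"az": 0.4},{"fingers": -1,"x": -0.01,"y": 0,"z": 0,"ax": 0,"ay": 0,"az": 0},{"fingers": -1,"x": -0.01,"y": 0,"z": 0,"ax": 0,"ay": 0,"az": 0},{"fingers": -1,"x": -0.01,"y": 0,"z": 0,"ax": 0,"ay": 0,"az": 0},{"fingers": -1,"x": -0.006,"y": 0,"z": 0,"ax": 0,"ay": 0,"az": 0},{"fingers": -1,"x": 0,"y": 0,"z": 0,"ax": 0,"ay": 0,"az": 0}]' --grip_force 80

```text
clock: 7.07
tcp_pos: [0.4761, 0.1376, 0.1279]
orientation: [2.374, 2.057, 0.007]
contact_force: [0.5, 1.6, 7.9]
grip_width: 0.0317
gripper_force: 80.4
```

Run:
```python
from h import *
f=grab('top'); s=grab('side'); o=r.get_obs(); print(o['tcp_pos'],o['orientation'],o['contact_force'],o['moment'],o['grip_width'])
a=cv2.resize(f['frame'][140:260,180:340],(533,400)); b=cv2.resize(s['frame'][130:250,210:290],(267,400))
cv2.imwrite('pics/slide1.png',np.hstack([a,b])[...,::-1])
```

```text
[0.47606151 0.13757181 0.12785981] [2.37310307 2.05673443 0.00550921] [-0.02965705  0.33857866  9.10733535] [ 0.15720194  0.15781074 -0.02303942] 0.03182091373344695
```

View pics/slide1.png

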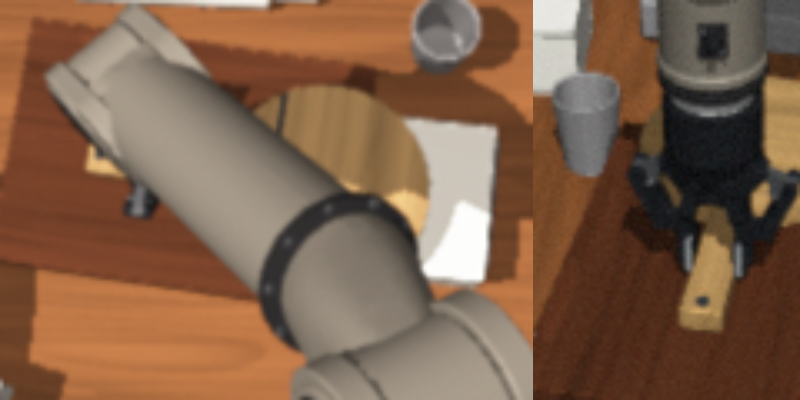

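>>> arm_command --rows '[{"fingers": -1,"x": -0.006,"y": 0,"z": 0,"ax": 0,"ay": 0,"az": 0},{"fingers": -1,"x": -0.01,"y": 0,"z": 0,"ax": 0,"ay": 0,"az": 0},{"fingers": -1,"x": -0.01,"y": 0,"z": 0,"ax": 0,"ay": 0,"az": 0},{"fingers": -1,"x": -0.01,"y": 0,"z": 0,"ax": 0,"ay": 0,"az": 0},{"fingers": -1,"x": -0.01,"y": 0,"z": 0,"ax": 0,"ay": 0,"az": 0},{"fingers": -1,"x": -0.01,"y": 0,"z": 0,"ax": 0,"ay": 0,"az": 0},{"fingers": -1,"x": -0.01,"y": 0,"z": 0,"ax": 0,"ay": 0,"az": 0},{"fingers": -1,"x": -0.008,"y": 0,"z": 0,"ax": 0,"ay": 0,"az": 0},{"fingers": -1,"x": -0.004,"y": 0,"z": 0,"ax": 0,"ay": 0,"az": 0},{"fingers": -1,"x": 0,"y": 0,"z": 0,"ax": 0,"ay": 0,"az": 0}]'

```text
clock: 8.0
tcp_pos: [0.4653, 0.0606, 0.1278]
orientation: [2.373, 2.057, 0.007]
contact_force: [-0.2, 2.6, 10.5]
grip_width: 0.0318
gripper_force: 80.6
```

Run:
```python
from h import *
f=grab('top'); s=grab('side'); o=r.get_obs(); print(o['tcp_pos'],o['orientation'],o['contact_force'],o['moment'],o['grip_width'])
a=cv2.resize(f['frame'][140:260,220:380],(533,400)); b=cv2.resize(s['frame'][130:250,230:310],(267,400))
cv2.imwrite('pics/slide2.png',np.hstack([a,b])[...,::-1])
```

```text
[0.46527242 0.06062925 0.12784614] [2.37237446 2.05710635 0.00635699] [0.18971548 2.5681472  9.04341819] [ 0.56630112  0.08558517 -0.05671939] 0.031516704739399826
```

View pics/slide2.png

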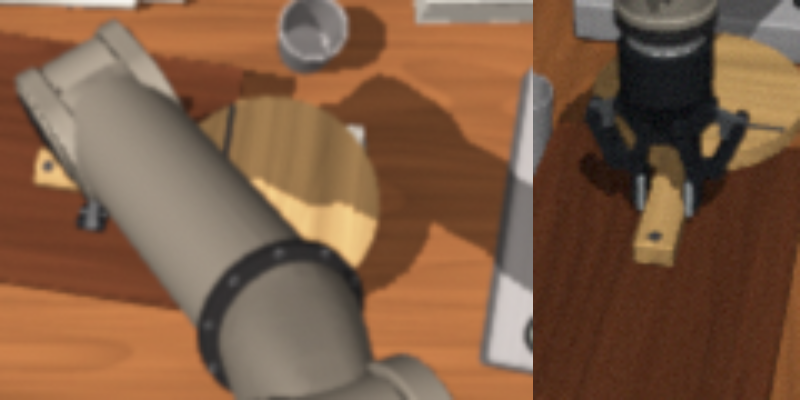

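The board has followed the grip. The groove is visible at its left end in the top view, around (289,172)–(288,185), and at its right end in the side view, near (295,168). I'll move the last 7 mm, then measure both ends.

>>> arm_command --rows '[{"fingers": -1,"x": -0.004,"y": 0,"z": 0,"ax": 0,"ay": 0,"az": 0},{"fingers": -1,"x": -0.0035,"y": 0,"z": 0,"ax": 0,"ay": 0,"az": 0},{"fingers": -1,"x": 0,"y": 0,"z": 0,"ax": 0,"ay": 0,"az": 0},{"fingers": -1,"x": 0,"y": 0,"z": 0,"ax": 0,"ay": 0,"az": 0}]'

```text
clock: 8.43
tcp_pos: [0.4643, 0.054, 0.1279]
orientation: [2.372, 2.058, 0.008]
contact_force: [0.5, 4.7, 9.0]
grip_width: 0.0321
gripper_force: 80.5
```

Run:
```python
from h import *
f=grab('top'); s=grab('side'); o=r.get_obs(); print(o['tcp_pos'],o['orientation'],o['contact_force'],o['moment'],o['grip_width'])
N=np.array([.1417,.9899]); T=np.array([.9899,-.1417]); mid=np.array([.4567,-.0597])
for n,F,(a,b,c,d) in (('top',f,(282,298,168,190)),('side',s,(282,312,155,178))):
    g=cv2.cvtColor(F['frame'],cv2.COLOR_RGB2GRAY); bh=cv2.morphologyEx(g,cv2.MORPH_BLACKHAT,np.ones((7,7),np.uint8))
    R=bh[c:d,a:b]
    if n=='top': pts=[(a+R[i].argmax(),c+i) for i in range(d-c) if R[i].max()>22]
    else: pts=[(a+j,c+R[:,j].argmax()) for j in range(b-a) if R[:,j].max()>22]
    p=ray(F,pts,.122)[:,:2]; print(n,[(int(u),int(v),round((q@N-.0055)*1000,1),round((q-mid)@T*1000)) for (u,v),q in zip(pts,p)])
P=cloud(f); hs=cv2.cvtColor(f['frame'],cv2.COLOR_RGB2HSV)
for n,F in (('top',f),('side',s)):
    P=cloud(F); hs=cv2.cvtColor(F['frame'],cv2.COLOR_RGB2HSV)
    m=(P[...,1]<-.075)&(P[...,1]>-.21)&(P[...,2]>.105)&(P[...,2]<.15)&(abs(P[...,0]-.44)<.11)&(hs[...,1]>70)
    L=P[m]; print(n,len(L),'plane',np.linalg.lstsq(np.c_[L[:,:2]-[.44,-.1],np.ones(len(L))],L[:,2],rcond=None)[0].round(4))
a=cv2.resize(f['frame'][155:215,270:350],(533,400)); b=cv2.resize(s['frame'][145:205,270:310],(267,400))
cv2.imwrite('pics/end.png',np.hstack([a,b])[...,::-1])
```

```text
[0.46428439 0.05399249 0.12784257] [2.37187471 2.05840803 0.00750573] [0.66242195 4.48981302 7.25775488] [ 1.01977851 -0.00530996  0.04911426] 0.03218623960261183
top [(291, 172, np.float64(1.4), 74), (291, 173, np.float64(0.9), 71), (291, 174, np.float64(0.5), 68), (291, 175, np.float64(0.1), 65), (291, 176, np.float64(-0.4), 61), (291, 177, np.float64(-0.8), 58), (290, 178, np.float64(1.9), 54), (290, 179, np.float64(1.4), 51), (290, 180, np.float64(1.0), 48), (290, 181, np.float64(0.5), 45), (290, 182, np.float64(0.1), 42), (290, 183, np.float64(-0.4), 39), (290, 184, np.float64(-0.8), 35), (289, 185, np.float64(1.9), 32), (289, 186, np.float64(1.4), 29), (289, 187, np.float64(1.0), 25), (289, 188, np.float64(0.5), 22), (290, 189, np.float64(-3.0), 19)]
side [(284, 175, np.float64(50.9), -39), (285, 174, np.float64(45.6), -41), (286, 174, np.float64(45.1), -44), (287, 174, np.float64(44.6), -46), (288, 173, np.float64(39.3), -49), (289, 173, np.float64(38.7), -52), (290, 172, np.float64(33.4), -54), (291, 171, np.float64(28.0), -56), (292, 162, np.float64(-17.9), -52), (293, 162, np.float64(-18.4), -55), (294, 163, np.float64(-13.8), -59), (295, 166, np.float64(1.0), -64), (296, 166, np.float64(0.5), -67), (297, 166, np.float64(-0.0), -70), (298, 166, np.float64(-0.5), -73), (299, 166, np.float64(-1.1), -76), (300, 167, np.float64(3.5), -79), (301, 167, np.float64(3.0), -82), (302, 167, np.float64(2.4), -85), (303, 167, np.float64(1.9), -88), (304, 167, np.float64(1.4), -91), (305, 167, np.float64(0.9), -94)]
top 1454 plane [-0.0038  0.0022  0.1228]
side 565 plane [-0.0015  0.0005  0.1221]
```

View pics/end.png

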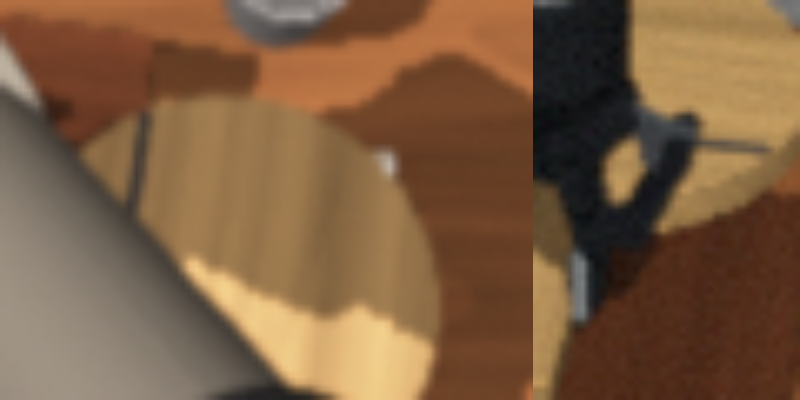

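The groove ends lie within about 1–2 mm of the edge line: left at crop (145,120) and right at crop (740,147). The board is level to about 0.004 rad with its top at 0.122 m, the lid is shut and the grip holds at 80 N, so I'm handing in.

```bash
python3 -c "
from h import *
print(r.hand_in())"
```

```text
the job is handed in; nothing more can be done
None
```

The job is handed in at about 8.5 s of the 51 s allowed, verdict not shown: the lid is shut, the board is held level by its handle with the groove about 1–2 mm from the step's outer edge at both ends, and nothing came near the pin or tumbler.

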